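# Open the leak tester's access panel

## Task

The leak tester is due for a filter check: turn both quarter-turn fasteners on its access panel counter-clockwise until they are fully unlocked while the panel is still shut, then lift the panel by its bar and swing it fully open, to upright or beyond, so that it stays open by itself when you let go. Leave both fasteners unlocked and do not shift the other things on the table or on the tester.

Things in the scene. Friction and masses are not known exactly. Their poses are not given: they have to be found in the camera images.
- tester: grey bench leak tester, fixed, 240 deep (x), 400 wide (y), 100 tall. Origin on the table under its access panel; x points from the panel's front edge to its hinge (away from the robot at yaw 0), y left, z up. Spans x -120..120, y -150..250; the part y over 145 is a plain deck 100 high with a display and a white jar at about (75, 200). Hollow under the panel.
- hinge_line (a point): middle of the panel's hinge axis, at (85, 0, 103) in the tester's frame; axes as the tester's; the hinge turns about its y.
- panel (a joint): opening angle: 0 shut (level), 1.571 upright, stop 1.83. Aluminium plate 190 front to back, 280 wide, 4 thick, 0.25 to 0.46 kg, hinged at its far edge; front edge 195 from the hinge axis, swings up and away from the robot. Upper face 105 above the table when shut. Stiff hinge (0.45 N m): stays at any angle; lifting takes 4 to 6 N at the bar.
- panel_bar (a point): middle of the lifting bar: steel, 10 thick, 80 long, parallel to the hinge (y), a post at each end, midway between the fasteners. 178 from the hinge axis towards the front edge, 38 over it (36 above the panel's upper face). Moves with the panel. It can turn in a pinch, so the fingers may point down all the way, closing across it.
- fastener_left (a joint): left quarter-turn fastener's angle, counter-clockwise seen from above the shut panel. 0 locked: black wing at a right angle to the panel's front edge; 1.571 unlocked, at its stop: wing parallel to that edge. Starts at 0 to 0.3. Below about 1.3 a tongue under the tester's front flange holds the panel shut. Stiff (0.08 N m), stays where left.
- fastener_right (a joint): right quarter-turn fastener's angle, counter-clockwise seen from above the shut panel. 0 locked: black wing at a right angle to the panel's front edge; 1.571 unlocked, at its stop: wing parallel to that edge. Starts at 0 to 0.3. Below about 1.3 a tongue under the tester's front flange holds the panel shut. Stiff (0.08 N m), stays where left.
- fastener_left_wing (a point): grip of the left fastener (seen from the robot): black wing 42 long (x), 10 thick (y), 28 tall, on a collar 28 across, 6 high. Point on the turning axis (z, up from the panel), 24 above the panel's upper face, 10 below the wing's top; turns with the wing. It is 155 from the hinge axis and 105 to the left of the bar's middle.
- fastener_right_wing (a point): grip of the right fastener (seen from the robot): black wing 42 long (x), 10 thick (y), 28 tall, on a collar 28 across, 6 high. Point on the turning axis (z, up from the panel), 24 above the panel's upper face, 10 below the wing's top; turns with the wing. It is 155 from the hinge axis and 105 to the right of the bar's middle.
- dish: bystander: stainless kidney dish 210 by 85 by 36, beside the right wall of the tester; origin under its middle.
- jar: bystander: small white jar 40 across, 50 tall, on the tester's left deck; origin under its middle.
- screwdriver: bystander: screwdriver 180 long lying behind the tester.
- collar: bystander: steel ring 52 across, 20 tall, left of the tester.
- weight: bystander: brass weight 38 across, 58 tall, left of the tester or beside its far right corner.
- beaker: bystander: glass beaker 66 across, 85 tall, left of the tester or beside its far right corner.

How it is judged (in metres and radians):
On the way, in this order (a step that is already met when the one before it is completed fails the run):
1. both fasteners are turned to unlocked (past 1.3 rad) while the panel is still shut (value of joint each of fastener_left, fastener_right above 1.3 rad and value of joint panel below 0.05 rad), for 0.2 s.
2. the panel is swung open to upright (past 1.45 rad) (value of joint panel above 1.45 rad), for 0.2 s.
At the end, for the whole second after the job is handed in: the panel stands still and open at 1.45 rad (83 degrees) or more, and both fasteners are still unlocked, each past 1.3 rad (75 degrees) of its quarter turn (value of joint each of fastener_left, fastener_right above 1.3 rad and value of joint panel between 1.45 and 1.9 rad and velocity of joint panel between -0.05 and 0.05 rad/s); the robot touches nothing.
It fails at once if a bystander (dish, jar, screwdriver, collar, weight or beaker) is moved by more than 40 mm or, for the jar and beaker, tipped over (distance of any of dish, jar, screwdriver, collar, weight, beaker from where it was at the start of the episode above 0.04 m or angle between any of jar, beaker's own z axis and vertical above 0.5 rad).
It also fails if it takes over 62 s, if anything falls off the work surface, if the arm or the gripper's body presses on something with over 40 N, if the wrist force passes 120 N, or if a joint passes its speed limit or range.

## Robot

A 6-joint arm with a two-finger parallel gripper is mounted at the origin on the work surface. World frame = base frame: x ahead of the robot, y to its left, z up, the work surface at z = 0. Lengths are in m, angles in degrees, forces in N, time in s.
With the tool pointing down it reaches from about 0.25 to 0.725 m from the base axis. Payload 9.7 kg.
Tool frame: the origin (TCP) lies on the centre line of the jaws, within the pads' length; the fingertips stand 17 mm ahead of it and the grasp point (between the pads) lies 2 mm behind it (bot.nose_length is the distance from the TCP to the fingertips, in m); x points along the fingers, y is the direction in which the jaws open and shut, and the axes are right-handed (so a half turn about x gives the same grasp; the last joint's range is limited). The gripper opens to 85 mm and grips with 20 to 120 N. Pads are 22 mm wide; open, the fingers measure 114 mm over their backs; the gripper's body (76 mm by 85 mm) begins 54 mm behind the grasp point. The pads swing forward as they close: fully open they stand 13 mm farther back than shut.
Start: joints at [-73.453, 4.979, 10.078, 95.1, 0, 90], TCP at [0.157, -0.527, 0.221] pointing down, gripper open.
Joint ranges: [-179.16, 179.16], [-48.56, 103.87], [-65.8, 70.77], [-126.05, 130.52], [-82.76, 87.17], [-180, 180]. Speed limits (degrees/s): [127.2, 127.2, 147.25, 180, 180, 180].

## Interface

Orientations are given as [roll, pitch, yaw] about the fixed x, y, z axes, in that order (R = Rz(yaw) Ry(pitch) Rx(roll)).
In Python, from workcell import bot, viewer, ticket gives the robot as it stands.
- The arm moves only by the tool jog_arm, never from a script. Its argument "deltas" is a list of rows, each an object of numbers: "fingers": the opening, from 0 (shut) to 1 (fully open); "x", "y", "z": the shift along the world's x, y, z in mm; "twist": the turn about the world's z in degrees. A call has 1 to 10 rows; each row is the pose to reach, as a shift and turn from the pose measured when the call began; what a row does not reach only later rows make up. A row lasts 1/10 s, in which the tool goes at most 50 mm and 8.59 degrees, less where a joint would pass 70% of its speed; a pose out of reach is approached as far as the arm can. A call with a gripper value outside its range is refused whole. The fingers move at their own pace and stop on an object; "grip_force" is the grip in N (left out, the last holds). Time passes only in rows, so rows that repeat a pose let the fingers close. It gives the time, the measured TCP pose, the force and the opening at its end, in the units of the state.
- bot.get_obs(): the state, without advancing time (a new reading comes with each control period).
- viewer.camera(name): name is "scene" or "top"; returns a dict with "image" (384x512x3 uint8, red, green, blue), "fovy" (degrees; the focal length in pixels is half the picture's height over the tangent of half this angle, whatever the lens; pixels are square), "cx", "cy" (the principal point, pixels), "world_to_cam" (4x4, takes a point from world to camera coordinates). Camera axes: x right, y down, z forward; pixel columns grow to the right and rows downward; lengths in m; the calibration is good to about 2 mm. A picture is of the moment at which its call begins. There is no depth.
- ticket.job_done(): hands the job in, once; it reports no verdict.
The state is a dict: "time": time; "q": joint angles; "qd": joint speeds; "joint_efforts": joint torques, N m; "ee_pos": TCP position; "tcp_rot": TCP orientation; "wrist_force": force on the tool from outside, world axes, zero at the start; "torque": the same for the moment, N m; "opening": finger opening in m.
Only numpy, scipy, OpenCV 4.12 (cv2) and the standard library are available. Lean on these libraries where they do the work, as an engineer would, in place of code of your own. Each camera call takes 0.05 s, during which the arm holds its last target.

## Working session

There is one attempt and no reset: what is moved stays moved. The work goes in short steps, Python scripts to look and compute and a tool call to move; the robot and the scene stay as the last step left them, time stands still between calls to the robot, and variables do not carry over. Pictures are saved under pics/ and viewed, and the job is handed in when it is done.

Besides the shell and the picture viewer there is one more tool, called after "Request:" as a command line: name --argument value ..., lists and objects as JSON in quotes. jog_arm: Moves the arm, as the interface text tells. Its arguments: {"type":"object","properties":{"deltas":{"type":"array"},"grip_force":{"type":"number"}},"required":["deltas"]}

```bash
ls; mkdir -p pics; python3 - <<'E'
from workcell import bot, viewer, ticket
import cv2,numpy as np,pickle
o=bot.get_obs(); print({k:np.round(v,3) for k,v in o.items()}, bot.nose_length)
for n in("scene","top"):
    c=viewer.camera(n); cv2.imwrite(f"pics/{n}0.png",c["image"][:,:,::-1]); pickle.dump(c,open(f"{n}0.pkl","wb"))
    print(n,c["fovy"],c["cx"],c["cy"],np.round(c["world_to_cam"],3))
    print({k:v for k,v in c.items() if k not in("image","world_to_cam")})
E
```

```text
pics
{'time': np.float64(0.0), 'q': array([-73.452,   5.012,  10.034,  95.1  ,  -0.   ,  90.001]), 'qd': array([ 0.005, -0.007, -0.089,  0.065, -0.05 ,  0.011]), 'joint_efforts': array([ 0.0000e+00, -5.2038e+01,  4.6481e+01,  1.6000e-02,  0.0000e+00,
        0.0000e+00]), 'ee_pos': array([ 0.157, -0.527,  0.22 ]), 'tcp_rot': array([-89.651,  89.922, 106.896]), 'wrist_force': array([ 0.796,  0.003, -0.205]), 'torque': array([0.051, 0.049, 0.023]), 'opening': np.float64(0.085)} 0.017
scene 55.97928002003168 249.13999705879687 183.94008974156108 [[ 0.827  0.562  0.018 -0.53 ]
 [ 0.314 -0.436 -0.843 -0.074]
 [-0.466  0.703 -0.537  1.09 ]
 [ 0.     0.     0.     1.   ]]
{'fovy': 55.97928002003168, 'cx': 249.13999705879687, 'cy': 183.94008974156108}
top 55.33641762693136 253.5168664770241 189.71335341182564 [[-0.006 -1.    -0.001  0.076]
 [-0.981  0.006 -0.193  0.603]
 [ 0.193 -0.    -0.981  0.815]
 [ 0.     0.     0.     1.   ]]
{'fovy': 55.33641762693136, 'cx': 253.5168664770241, 'cy': 189.71335341182564}
```

View pics/scene0.png

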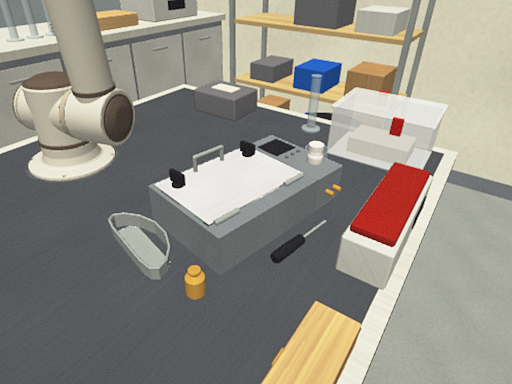

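View pics/top0.png

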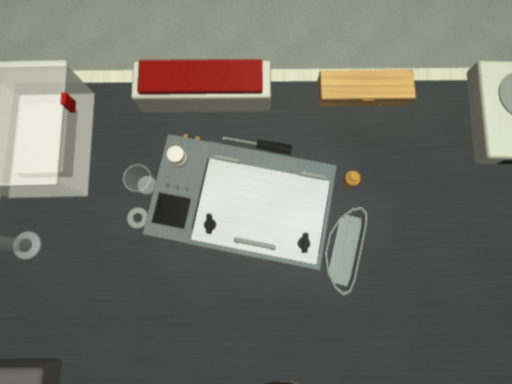

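The scene view shows the tester with its wings at about (177,178) and (248,148), and the bar near (208,155). In the top view the wings are at (210,224) and (304,242), and the bar runs (236,240) to (273,246). I'll zoom in and measure.

```bash
python3 - <<'E'
import cv2,pickle
s=pickle.load(open("scene0.pkl","rb"))["image"][125:225,135:335,::-1]
t=pickle.load(open("top0.pkl","rb"))["image"][145:275,170:345,::-1]
cv2.imwrite("pics/s0z.png",cv2.resize(s,None,fx=4,fy=4,interpolation=cv2.INTER_CUBIC))
cv2.imwrite("pics/t0z.png",cv2.resize(t,None,fx=4,fy=4,interpolation=cv2.INTER_CUBIC))
E
```

```text
(no output)
```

View pics/s0z.png

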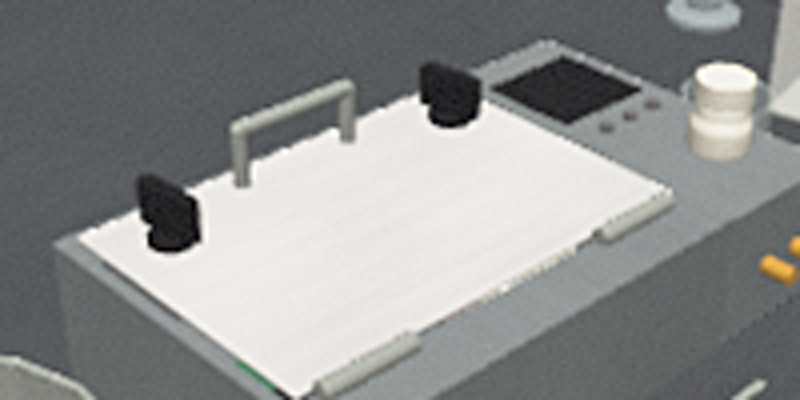

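View pics/t0z.png

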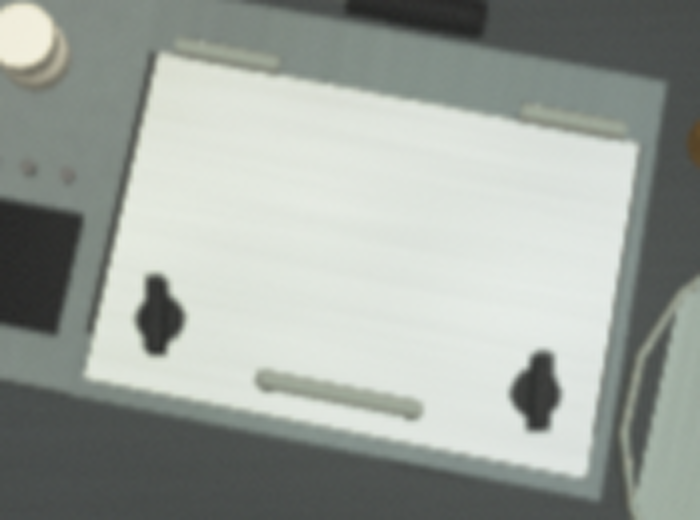

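```bash
cat > h.py <<'E'
import cv2,pickle,numpy as np
def K(c):
    f=c["image"].shape[0]/2/np.tan(np.radians(c["fovy"]/2)); return np.array([[f,0,c["cx"]],[0,f,c["cy"]],[0,0,1]])
def P(c): return K(c)@c["world_to_cam"][:3]
def tri(cs,ps,ct,pt):
    X=cv2.triangulatePoints(P(cs),P(ct),np.float64(ps).reshape(2,1),np.float64(pt).reshape(2,1)).ravel(); X=X[:3]/X[3]
    return X, [np.hypot(*(proj(c,X)-p)) for c,p in((cs,ps),(ct,pt))]
def proj(c,X): v=P(c)@np.append(X,1); return v[:2]/v[2]
def ray(c,p,z):
    M=c["world_to_cam"]; R=M[:3,:3]; o=-R.T@M[:3,3]; d=R.T@np.linalg.inv(K(c))@np.array([p[0],p[1],1]); return o+d*(z-o[2])/d[2]
E
python3 - <<'E'
from h import *
s=pickle.load(open("scene0.pkl","rb"));t=pickle.load(open("top0.pkl","rb"))
zs=lambda u,v:(135+(u+.5)/4-.5,125+(v+.5)/4-.5); zt=lambda u,v:(170+(u+.5)/4-.5,145+(v+.5)/4-.5)
for nm,a,b in(("barR",(240,127),(415,409)),("barL",(347,87),(265,379))):
    X,e=tri(s,zs(*a),t,zt(*b)); print(nm,X.round(4),np.round(e,2))
# panel corners at z=.105
im=t["image"]; g=cv2.cvtColor(im,cv2.COLOR_RGB2GRAY)
m=np.zeros_like(g); m[145:275,180:345]=(g>185)[145:275,180:345]*255
c=max(cv2.findContours(m,0,2)[0],key=cv2.contourArea); h=cv2.convexHull(c).reshape(-1,2)
ap=cv2.approxPolyDP(cv2.convexHull(c),8,True).reshape(-1,2); W=np.array([ray(t,p,.105) for p in ap]); print(ap.tolist(),W.round(4)); print([np.linalg.norm(W[i]-W[i-1]).round(3) for i in range(len(W))])
# wings
for nm,cam,(x0,y0,x1,y1) in(("L top",t,(200,208,222,240)),("R top",t,(293,226,316,258)),("R scene",s,(165,164,190,192)),("L scene",s,(236,137,258,160))):
    g=cv2.cvtColor(cam["image"],cv2.COLOR_RGB2GRAY); k=np.zeros_like(g);k[y0:y1,x0:x1]=(g<75)[y0:y1,x0:x1]*255
    M=cv2.moments(k,True); ys,xs=np.nonzero(k)
    print(nm,M["m00"],M["m10"]/M["m00"],M["m01"]/M["m00"],xs.min(),xs.max(),ys.min(),ys.max())
# manual wing top-edge ends: scene near/far, top near/far
for nm,a,b in(("Rtop_near",(142,176),(538,427)),("Rtop_far",(197,210),(543,353)),("Ltop_near",(423,64),(156,350)),("Ltop_far",(480,98),(155,277))):
    X,e=tri(s,zs(*a),t,zt(*b)); print(nm,X.round(4),np.round(e,2))
E
```

```text
barR [0.466  0.0319 0.1433] [0.35 0.37]
barL [0.4819 0.1101 0.1417] [0.23 0.26]
[[209, 160], [327, 180], [316, 262], [192, 239]] [[ 0.665   0.1738  0.105 ]
 [ 0.6162 -0.0948  0.105 ]
 [ 0.4338 -0.0628  0.105 ]
 [ 0.4851  0.2081  0.105 ]]
[np.float64(0.183), np.float64(0.273), np.float64(0.185), np.float64(0.276)]
L top 114.0 209.2017543859649 223.68421052631578 205 214 215 232
R top 115.0 303.7913043478261 242.7826086956522 299 308 234 251
R scene 226.0 176.3362831858407 178.08407079646017 169 184 168 187
L scene 194.0 246.79896907216494 148.0257731958763 240 254 140 156
Rtop_near [ 0.4554 -0.0336  0.1385] [0.32 0.32]
Rtop_far [ 0.4956 -0.0371  0.133 ] [0.52 0.5 ]
Ltop_near [0.4974 0.1677 0.139 ] [0.08 0.09]
Ltop_far [0.5381 0.1707 0.1263] [0.19 0.21]
```

```bash
python3 - <<'E'
from workcell import bot
from scipy.spatial.transform import Rotation as R
import numpy as np
o=bot.get_obs(); r=R.from_euler('xyz',o['tcp_rot'],degrees=True).as_matrix(); print(r.round(3)); print(np.degrees(np.arctan2(r[1,1],r[0,1])))
E
```

```text
[[-0.     0.285 -0.959]
 [ 0.001 -0.959 -0.285]
 [-1.    -0.001 -0.   ]]
-73.45208871871434
```

Request:
jog_arm --deltas '[{"x": 10, "y": 30, "twist": -5, "fingers": 0.5}, {"x": 20, "y": 60, "twist": -10, "fingers": 0.5}, {"x": 40, "y": 90, "twist": -15, "fingers": 0.5}]'

```text
validation failed for argument at $.de...
```

```bash
cat > st.py <<'E'
from workcell import bot
from scipy.spatial.transform import Rotation as R
import numpy as np
o=bot.get_obs(); r=R.from_euler('xyz',o['tcp_rot'],degrees=True).as_matrix()
print('t',o['time'].round(2),'pos',(o['ee_pos']*1000).round(1),'head',np.degrees(np.arctan2(r[1,1],r[0,1])).round(2),'down',r[:,0].round(3),'q',o['q'].round(1),'F',o['wrist_force'].round(1),'T',o['torque'].round(2),'open',o['opening'].round(4))
E
python3 st.py
```

```text
Traceback (most recent call last):
  File "st.py", line 5, in <module>
    print('t',o['time'].round(2),'pos',(o['ee_pos']*1000).round(1),'head',np.degrees(np.arctan2(r[1,1],r[0,1])).round(2),'down',r[:,0].round(3),'q',o['q'].round(1),'F',o['wrist_force'].round(1),'T',o['torque'].round(2),'open',o['opening'].round(4))
              ^^^^^^^^^^^^^^^
AttributeError: 'float' object has no attribute 'round'
```

Request:
jog_arm --deltas '[{"fingers": 0.5, "x": 10, "y": 30, "z": 0, "twist": -5}, {"fingers": 0.5, "x": 20, "y": 60, "z": 0, "twist": -10}, {"fingers": 0.5, "x": 40, "y": 90, "z": 0, "twist": -15}]'

```text
time: 0.4
ee_pos: [0.1962, -0.436, 0.2201]
tcp_rot: [-76.2, 89.9, 105.0]
wrist_force: [0.3, -0.4, -0.1]
opening: 0.0442
```

```bash
sed -i "s/o\['time'\].round(2)/round(float(o['time']),2)/; s/o\['opening'\].round(4)/round(float(o['opening']),4)/" st.py; python3 st.py
```

```text
t 0.4 pos [ 196.2 -436.   220.1] head -88.75 down [-0.001  0.002 -1.   ] q [-65.8  -4.7   0.2  95.1   0.  113. ] F [ 0.3 -0.4 -0.1] T [-0.04 -0.02 -0.01] open 0.0442
```

Request:
jog_arm --deltas '[{"fingers": 0.45, "x": 15, "y": 35, "z": 0, "twist": 8}, {"fingers": 0.45, "x": 30, "y": 70, "z": 0, "twist": 16}, {"fingers": 0.45, "x": 50, "y": 105, "z": 0, "twist": 24}, {"fingers": 0.45, "x": 75, "y": 140, "z": 0, "twist": 32}, {"fingers": 0.45, "x": 100, "y": 175, "z": 0, "twist": 40}, {"fingers": 0.45, "x": 125, "y": 210, "z": 0, "twist": 48}, {"fingers": 0.45, "x": 150, "y": 240, "z": 0, "twist": 56}, {"fingers": 0.45, "x": 175, "y": 270, "z": 0, "twist": 64}, {"fingers": 0.45, "x": 200, "y": 300, "z": 0, "twist": 72}, {"fingers": 0.45, "x": 220, "y": 330, "z": 0, "twist": 80}]'

```text
time: 1.4
ee_pos: [0.417, -0.1044, 0.2197]
tcp_rot: [-77.2, 89.9, -175.6]
wrist_force: [0.2, 0.4, -0.6]
opening: 0.0384
```

```bash
python3 st.py
```

```text
t 1.4 pos [ 417.  -104.4  219.7] head -8.39 down [-0.002 -0.    -1.   ] q [-14.  -11.2  -5.6  95.8  -0.   84.4] F [ 0.2  0.4 -0.6] T [-0.04  0.02 -0.03] open 0.0384
```

Request:
jog_arm --deltas '[{"fingers": 0.45, "x": 10, "y": 10, "z": 0, "twist": 8}, {"fingers": 0.45, "x": 20, "y": 20, "z": 0, "twist": 16}, {"fingers": 0.45, "x": 30, "y": 30, "z": 0, "twist": 24}, {"fingers": 0.45, "x": 40, "y": 40, "z": 0, "twist": 32}, {"fingers": 0.45, "x": 50, "y": 50, "z": 0, "twist": 40}, {"fingers": 0.45, "x": 60, "y": 60, "z": 0, "twist": 48}, {"fingers": 0.45, "x": 60, "y": 68, "z": 0, "twist": 56}, {"fingers": 0.45, "x": 60, "y": 68, "z": 0, "twist": 64}, {"fingers": 0.45, "x": 60, "y": 68, "z": 0, "twist": 72}, {"fingers": 0.45, "x": 60, "y": 68, "z": 0, "twist": 80}]'

```text
time: 2.4
ee_pos: [0.4769, -0.0362, 0.2193]
tcp_rot: [-95.0, 89.9, -113.1]
wrist_force: [0.5, -0.2, -0.6]
opening: 0.0387
```

```bash
python3 st.py
```

```text
t 2.4 pos [476.9 -36.2 219.3] head 71.95 down [-0.001 -0.002 -1.   ] q [-4.3 -4.8  0.1 94.9 -0.1 13.8] F [ 0.5 -0.2 -0.6] T [ 0.03  0.02 -0.02] open 0.0387
```

Request:
jog_arm --deltas '[{"fingers": 0.45, "x": 0, "y": 0, "z": 0, "twist": 7}, {"fingers": 0.45, "x": 0, "y": 0, "z": -20, "twist": 13}, {"fingers": 0.45, "x": 0, "y": 0, "z": -40, "twist": 13}, {"fingers": 0.45, "x": 0, "y": 0, "z": -55, "twist": 13}, {"fingers": 0.45, "x": 0, "y": 0, "z": -67, "twist": 13}, {"fingers": 0.45, "x": 0, "y": 0, "z": -67, "twist": 13}]'

```text
time: 3.0
ee_pos: [0.4761, -0.0361, 0.1507]
tcp_rot: [-138.9, 89.8, -144.0]
wrist_force: [0.6, -0.5, -0.9]
opening: 0.0386
```

```bash
python3 st.py; python3 - <<'E'
from workcell import viewer
import cv2
for n,(x0,y0,x1,y1) in(("scene",(110,80,330,230)),("top",(170,145,345,275))):
    c=viewer.camera(n)["image"][y0:y1,x0:x1,::-1]; cv2.imwrite(f"pics/{n}1.png",cv2.resize(c,None,fx=3.6,fy=3.6,interpolation=cv2.INTER_CUBIC))
E
```

```text
t 3.0 pos [476.1 -36.1 150.7] head 84.95 down [-0.003 -0.002 -1.   ] q [-4.3 -5.6 -8.3 87.5 -0.1  0.8] F [ 0.6 -0.5 -0.9] T [ 0.04  0.03 -0.04] open 0.0386
```

View pics/scene1.png

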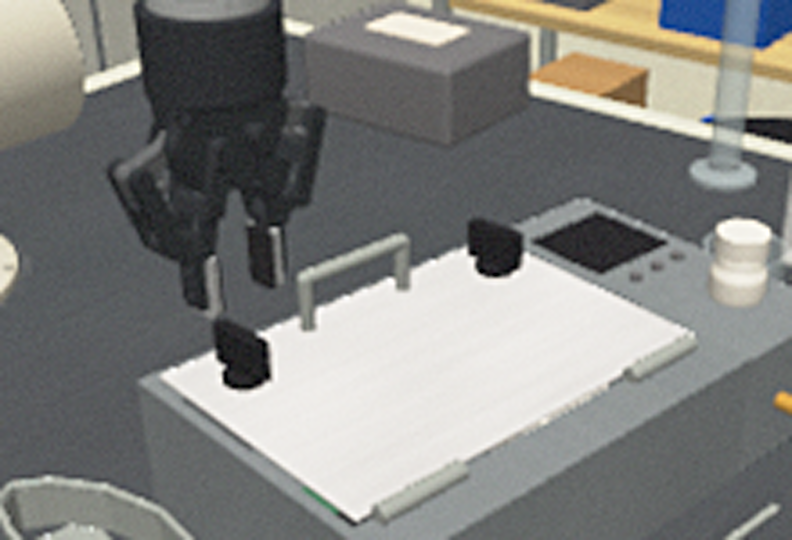

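View pics/top1.png

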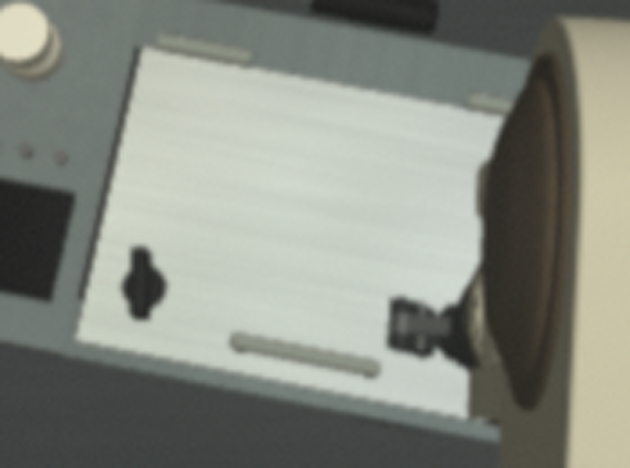

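```bash
python3 - <<'E'
from h import *
s=pickle.load(open("scene0.pkl","rb"));t=pickle.load(open("top0.pkl","rb"))
for X in([.476,-.036,.151],[.476,-.036,.134],[.4765,-.0355,.139],[.476,-.0165,.141],[.476,-.055,.141],[.4765,-.0355,.105]):
    p=proj(s,np.array(X)); q=proj(t,np.array(X)); print(X,p.round(1),((p-[110,80])*3.6).round(),q.round(1),((q-[170,145])*3.6).round())
E
```

```text
[0.476, -0.036, 0.151] [176.1 166.8] [238. 313.] [306.  241.4] [490. 347.]
[0.476, -0.036, 0.134] [176.8 173.7] [241. 337.] [304.9 241.8] [486. 348.]
[0.4765, -0.0355, 0.139] [177.  171.7] [241. 330.] [304.9 241.4] [486. 347.]
[0.476, -0.0165, 0.141] [182.9 167.2] [262. 314.] [296.  241.7] [454. 348.]
[0.476, -0.055, 0.141] [170.2 174.6] [217. 341.] [314.4 241.6] [520. 348.]
[0.4765, -0.0355, 0.105] [178.4 185.1] [246. 378.] [302.8 242.3] [478. 350.]
```

```bash
python3 - <<'E'
from workcell import viewer
from h import *
o=[]
for n,(x0,y0,x1,y1) in(("scene",(135,100,215,200)),("top",(265,200,345,300))):
    c=viewer.camera(n); pickle.dump(c,open(n+"1.pkl","wb")); c=c["image"][y0:y1,x0:x1,::-1]; o.append(cv2.resize(c,None,fx=5,fy=5,interpolation=cv2.INTER_CUBIC))
im=np.hstack(o); im=cv2.convertScaleAbs(im,alpha=1.6,beta=20); cv2.imwrite("pics/z2.png",im)
E
```

```text
(no output)
```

View pics/z2.png

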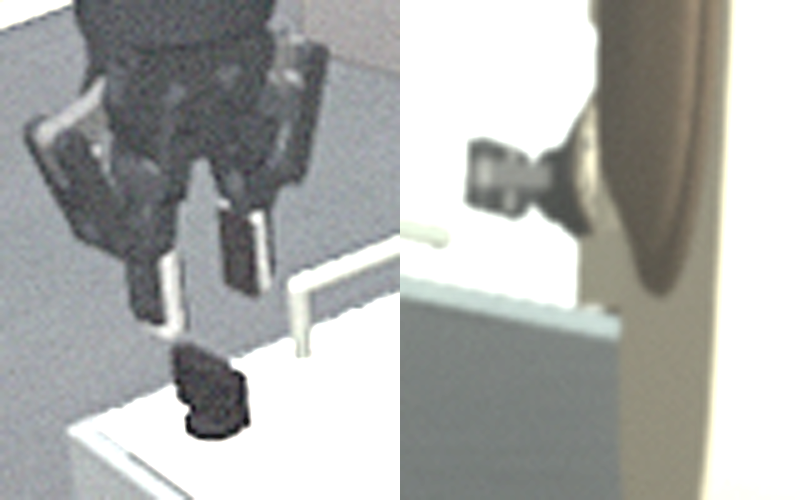

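```bash
python3 - <<'E'
from h import *
s=pickle.load(open("scene0.pkl","rb"));t=pickle.load(open("top0.pkl","rb"))
for z in(.134,.141,.15,.16,.17):
    print(z,[proj(s,np.array(X+[z])).round(1).tolist() for X in([.487,-.070],[.487,-.055],[.487,-.017],[.487,-.002])])
for X in([.476,-.036,.2],[.476,.01,.2],[.476,-.036,.3],[.476,.005,.25]): print(X,proj(t,np.array(X)).round(1))
# start pic: predicted tool in scene0?
print(proj(s,np.array([.157,-.527,.22])))
E
python3 - <<'E'
import cv2
im=cv2.imread('pics/top0.png'); print(im[379:384,260:300].mean(axis=2).round()[::2,::4])
E
```

```text
0.134 [[169.2, 182.2], [174.3, 179.1], [186.8, 171.6], [191.5, 168.8]]
0.141 [[168.8, 179.3], [174.0, 176.2], [186.5, 168.8], [191.2, 166.0]]
0.15 [[168.4, 175.6], [173.6, 172.5], [186.2, 165.1], [191.0, 162.4]]
0.16 [[167.8, 171.3], [173.1, 168.3], [185.9, 161.0], [190.6, 158.3]]
0.17 [[167.3, 167.0], [172.7, 164.0], [185.5, 156.9], [190.3, 154.2]]
[0.476, -0.036, 0.2] [309.5 240. ]
[0.476, 0.01, 0.2] [285.8 240.1]
[0.476, -0.036, 0.3] [318.4 236.5]
[0.476, 0.005, 0.25] [290.9 238.5]
[-224.32514692  197.28685614]
[[70. 72. 69. 71. 71. 70. 69. 72. 72. 71.]
 [72. 71. 69. 65. 61. 69. 76. 76. 81. 75.]
 [71. 62. 45. 37. 37. 39. 41. 44. 62. 85.]]
```

The columns match but the tips look roughly 25 mm higher than the pose implies. I'll lower to the planned height, which is clear of the panel in either case, and look again.

Request:
jog_arm --deltas '[{"fingers": 0.45, "x": 0, "y": 0, "z": -8, "twist": 0}, {"fingers": 0.45, "x": 0, "y": 0, "z": -17, "twist": 0}, {"fingers": 0.45, "x": 0, "y": 0, "z": -17, "twist": 0}]'

```text
time: 3.5
ee_pos: [0.4767, -0.0362, 0.1347]
tcp_rot: [-110.3, 89.8, -115.4]
wrist_force: [0.0, -0.1, -0.1]
opening: 0.0382
```

```bash
python3 st.py; cat > look.py <<'E'
import sys
from workcell import viewer
from h import *
a=list(map(int,sys.argv[2:6])); b=list(map(int,sys.argv[6:10]))
o=[]
for n,(x,y,w,hh) in(("scene",a),("top",b)):
    c=viewer.camera(n); pickle.dump(c,open(f"{n}_{sys.argv[1]}.pkl","wb")); f=min(400/w,500/hh); o.append(cv2.resize(c["image"][y:y+hh,x:x+w,::-1],(400,int(400*hh/w)),interpolation=cv2.INTER_CUBIC))
H=max(i.shape[0] for i in o); o=[cv2.copyMakeBorder(i,0,H-i.shape[0],0,0,0) for i in o]
cv2.imwrite(f"pics/{sys.argv[1]}.png",cv2.convertScaleAbs(np.hstack(o),alpha=1.4,beta=15))
E
python3 look.py z3 135 100 80 100 265 200 80 100
```

```text
t 3.5 pos [476.7 -36.2 134.7] head 84.95 down [-0.001 -0.002 -1.   ] q [ -4.3  -5.7 -10.1  85.6  -0.1   0.8] F [ 0.  -0.1 -0.1] T [-0.01  0.04 -0.02] open 0.0382
```

View pics/z3.png

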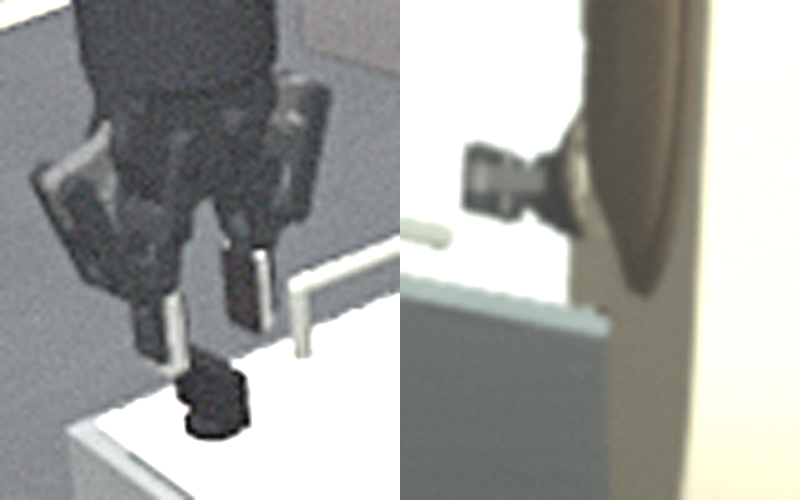

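The image is ambiguous on height, and closing here is harmless either way: the opening will show whether the wing is between the pads.

Request:
jog_arm --deltas '[{"fingers": 0.2, "x": 0, "y": 0, "z": -2, "twist": 0}, {"fingers": 0.1, "x": 0, "y": 0, "z": -2, "twist": 0}, {"fingers": 0, "x": 0, "y": 0, "z": -2, "twist": 0}, {"fingers": 0, "x": 0, "y": 0, "z": -2, "twist": 0}, {"fingers": 0, "x": 0, "y": 0, "z": -2, "twist": 0}]' --grip_force 25

```text
time: 4.1
ee_pos: [0.4771, -0.0362, 0.134]
tcp_rot: [-80.4, 89.9, -85.5]
wrist_force: [-0.4, 0.1, 0.1]
opening: 0.0002
```

```bash
python3 st.py; python3 look.py z4 135 100 80 100 265 200 80 100
```

```text
t 4.1 pos [477.1 -36.2 134. ] head 84.95 down [ 0.    -0.003 -1.   ] q [ -4.3  -5.7 -10.2  85.5  -0.1   0.8] F [-0.4  0.1  0.1] T [ 0.01 -0.02  0.01] open 0.0002
```

View pics/z4.png

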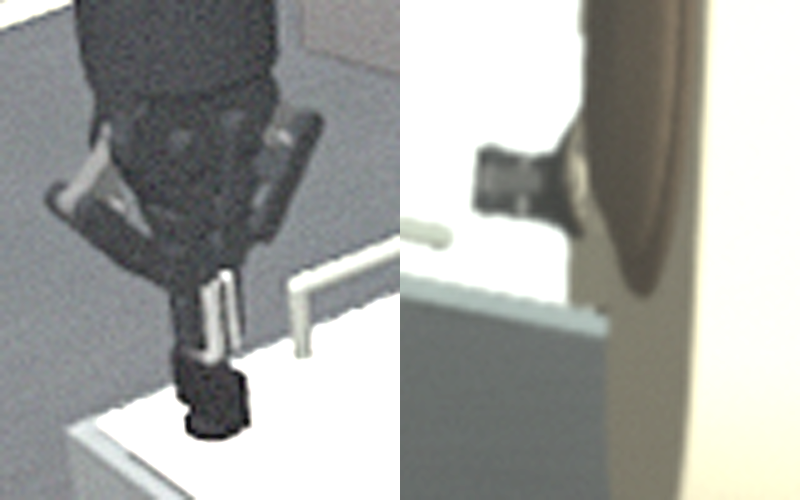

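Fully closed: the fingers met above the wing, with tips at about px (177,172), level with the wing top. So the true tips are about 22–28 mm higher than the reported pose suggests. I'll find the offset by touching the wing top gently.

Request:
jog_arm --deltas '[{"fingers": 0, "x": 0, "y": 0, "z": -2, "twist": 0}, {"fingers": 0, "x": 0, "y": 0, "z": -4, "twist": 0}, {"fingers": 0, "x": 0, "y": 0, "z": -4, "twist": 0}]'

```text
time: 4.5
ee_pos: [0.4769, -0.0362, 0.1295]
tcp_rot: [-95.2, 89.9, -100.3]
wrist_force: [-0.4, -0.5, 0.4]
opening: 0.0002
```

```bash
python3 st.py; python3 - <<'E'
from h import *
s=pickle.load(open("scene0.pkl","rb"))
for z in(.117,.13,.139,.145,.15): print(z,proj(s,np.array([.488,-.036,z])).round(1),proj(s,np.array([.477,-.036,z])).round(1))
E
```

```text
t 4.5 pos [476.9 -36.2 129.5] head 84.95 down [-0.    -0.002 -1.   ] q [ -4.3  -5.7 -10.7  85.   -0.1   0.8] F [-0.4 -0.5  0.4] T [-0.04 -0.03 -0.02] open 0.0002
0.117 [181.7 182.2] [177.9 180.6]
0.13 [181.2 177. ] [177.4 175.5]
0.139 [180.8 173.4] [177.  171.9]
0.145 [180.6 171. ] [176.7 169.4]
0.15 [180.4 168.9] [176.5 167.4]
```

Request:
jog_arm --deltas '[{"fingers": 0, "x": 0, "y": 0, "z": -2, "twist": 0}, {"fingers": 0, "x": 0, "y": 0, "z": -4, "twist": 0}, {"fingers": 0, "x": 0, "y": 0, "z": -4, "twist": 0}]'

```text
time: 4.8
ee_pos: [0.4774, -0.0363, 0.1285]
tcp_rot: [-37.3, 89.8, -42.3]
wrist_force: [-7.3, 0.5, 22.8]
opening: -0.0
```

```bash
python3 st.py; python3 look.py z5 135 100 80 100 265 200 80 100
```

```text
t 4.8 pos [477.4 -36.3 128.5] head 84.95 down [ 0.003 -0.003 -1.   ] q [ -4.3  -5.8 -10.9  84.7  -0.1   0.8] F [-7.3  0.5 22.8] T [0.13 1.59 0.01] open -0.0
```

View pics/z5.png

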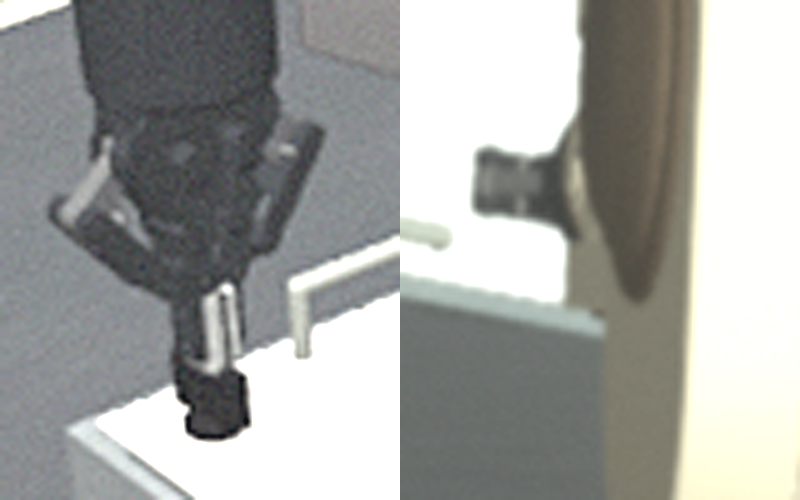

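Contact came at a reported TCP z of 128.5, with 23 N upward and the tips on the wing top in the image. Next I'll check the lateral offset from the image and back off.

Request:
jog_arm --deltas '[{"fingers": 0.45, "x": 0, "y": 0, "z": 10, "twist": 0}, {"fingers": 0.45, "x": 0, "y": 0, "z": 15, "twist": 0}, {"fingers": 0.45, "x": 0, "y": 0, "z": 15, "twist": 0}]'

```text
time: 5.2
ee_pos: [0.4778, -0.0363, 0.1442]
tcp_rot: [-28.7, 89.7, -33.7]
wrist_force: [-0.2, 1.3, -0.7]
opening: 0.0383
```

```bash
python3 st.py; python3 - <<'E'
from h import *
s=pickle.load(open("scene0.pkl","rb"))
print(ray(s,(135+(212+.5)/5-.5,100+(372+.5)/5-.5),.139),ray(s,(135+(238+.5)/5-.5,100+(357+.5)/5-.5),.139),ray(s,(135+(178+.5)/5-.5,100+(350+.5)/5-.5),.139))
E
python3 look.py z6 135 100 80 100 265 200 80 100
```

```text
t 5.2 pos [477.8 -36.3 144.2] head 84.95 down [ 0.004 -0.003 -1.   ] q [-4.3 -5.9 -9.2 86.4 -0.1  0.8] F [-0.2  1.3 -0.7] T [-0.04 -0.01  0.  ] open 0.0383
[ 0.48321139 -0.04244492  0.139     ] [ 0.48345988 -0.02689079  0.139     ] [ 0.45864563 -0.03754922  0.139     ]
```

View pics/z6.png

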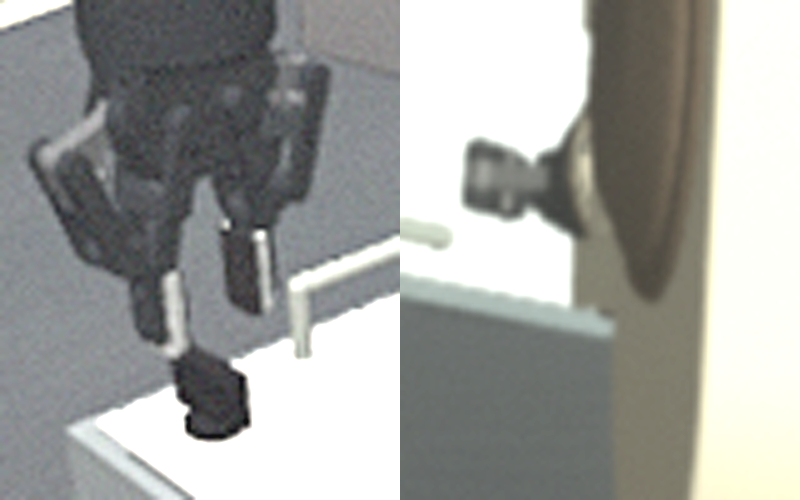

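Request:
jog_arm --deltas '[{"fingers": 0.45, "x": 0, "y": 0, "z": -12, "twist": 0}, {"fingers": 0.45, "x": 0, "y": 0, "z": -24, "twist": 0}, {"fingers": 0.45, "x": 0, "y": 0, "z": -34, "twist": 0}, {"fingers": 0.45, "x": 0, "y": 0, "z": -34, "twist": 0}, {"fingers": 0.1, "x": 0, "y": 0, "z": -34, "twist": 0}, {"fingers": 0, "x": 0, "y": 0, "z": -34, "twist": 0}, {"fingers": 0, "x": 0, "y": 0, "z": -34, "twist": 0}, {"fingers": 0, "x": 0, "y": 0, "z": -34, "twist": 0}]' --grip_force 30

```text
time: 6.1
ee_pos: [0.4775, -0.0361, 0.1095]
tcp_rot: [-31.7, 89.8, -36.7]
wrist_force: [0.3, 2.0, 1.6]
opening: 0.0091
```

```bash
python3 st.py; python3 look.py z7 135 100 80 100 265 200 80 100
```

```text
t 6.1 pos [477.5 -36.1 109.5] head 84.95 down [ 0.003 -0.002 -1.   ] q [ -4.2  -5.7 -12.9  82.6  -0.1   0.8] F [0.3 2.  1.6] T [ 0.4   0.13 -0.04] open 0.0091
```

View pics/z7.png

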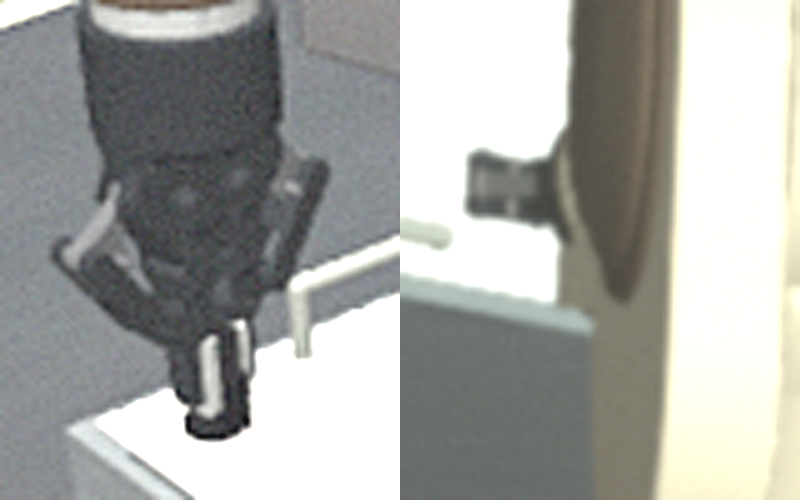

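The opening stopped at 9 mm, so the wing is held. Turning it now.

Request:
jog_arm --deltas '[{"fingers": 0, "x": 0, "y": 0, "z": 0, "twist": 8}, {"fingers": 0, "x": 0, "y": 0, "z": 0, "twist": 16}, {"fingers": 0, "x": 0, "y": 0, "z": 0, "twist": 24}, {"fingers": 0, "x": 0, "y": 0, "z": 0, "twist": 32}, {"fingers": 0, "x": 0, "y": 0, "z": 0, "twist": 40}, {"fingers": 0, "x": 0, "y": 0, "z": 0, "twist": 48}, {"fingers": 0, "x": 0, "y": 0, "z": 0, "twist": 56}, {"fingers": 0, "x": 0, "y": 0, "z": 0, "twist": 64}, {"fingers": 0, "x": 0, "y": 0, "z": 0, "twist": 72}, {"fingers": 0, "x": 0, "y": 0, "z": 0, "twist": 78}]'

```text
time: 7.2
ee_pos: [0.4757, -0.0333, 0.1095]
tcp_rot: [19.7, 89.5, 93.0]
wrist_force: [-11.0, 18.3, 7.3]
opening: 0.0093
```

```bash
python3 st.py
```

```text
t 7.2 pos [475.7 -33.3 109.5] head 163.38 down [-0.     0.009 -1.   ] q [ -4.3  -5.7 -12.9  82.9   0.5 -77.7] F [-11.   18.3   7.3] T [ 3.82  2.38 -0.1 ] open 0.0093
```

Request:
jog_arm --deltas '[{"fingers": 0, "x": -1, "y": 1, "z": 0, "twist": 3}, {"fingers": 0, "x": -1, "y": 1, "z": 0, "twist": 6}, {"fingers": 0, "x": -1, "y": 1, "z": 0, "twist": 6}]'

```text
time: 7.5
ee_pos: [0.4751, -0.0327, 0.1097]
tcp_rot: [15.0, 89.5, 94.4]
wrist_force: [1.5, -1.8, -1.3]
opening: 0.0095
```

```bash
python3 st.py
```

```text
t 7.5 pos [475.1 -32.7 109.7] head 169.39 down [-0.001  0.008 -1.   ] q [ -4.2  -5.8 -13.   82.9   0.5 -83.6] F [ 1.5 -1.8 -1.3] T [-0.39 -0.4  -0.34] open 0.0095
```

Request:
jog_arm --deltas '[{"fingers": 0.45, "x": 0, "y": 0, "z": 0, "twist": 0}, {"fingers": 0.45, "x": 0, "y": 0, "z": 0, "twist": 0}, {"fingers": 0.45, "x": 0, "y": 0, "z": 20, "twist": 0}, {"fingers": 0.45, "x": 0, "y": 0, "z": 45, "twist": 0}, {"fingers": 0.45, "x": 0, "y": 0, "z": 70, "twist": 0}, {"fingers": 0.45, "x": 0, "y": 20, "z": 70, "twist": -8}, {"fingers": 0.45, "x": 5, "y": 45, "z": 70, "twist": -16}, {"fingers": 0.45, "x": 12, "y": 70, "z": 70, "twist": -24}, {"fingers": 0.45, "x": 20, "y": 95, "z": 70, "twist": -32}, {"fingers": 0.45, "x": 30, "y": 120, "z": 70, "twist": -40}]'

```text
time: 8.5
ee_pos: [0.5051, 0.0884, 0.1798]
tcp_rot: [15.6, 89.5, 54.6]
wrist_force: [0.5, -0.0, 1.2]
opening: 0.0383
```

```bash
python3 st.py; python3 look.py z8 135 90 140 130 170 145 175 130
```

```text
t 8.5 pos [505.1  88.4 179.8] head 129.02 down [ 0.005  0.007 -1.   ] q [  9.7  -1.1  -0.8  90.    0.3 -29.3] F [ 0.5 -0.   1.2] T [-0.05 -0.04 -0.06] open 0.0383
```

View pics/z8.png

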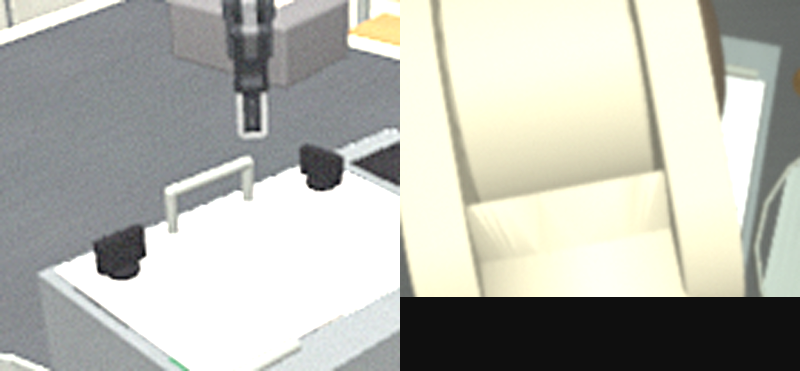

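The right wing now lies parallel to the bar. On to the left one.

Request:
jog_arm --deltas '[{"fingers": 0.45, "x": 4, "y": 25, "z": 0, "twist": -8}, {"fingers": 0.45, "x": 8, "y": 50, "z": 0, "twist": -16}, {"fingers": 0.45, "x": 11, "y": 75, "z": 0, "twist": -24}, {"fingers": 0.45, "x": 11, "y": 81, "z": 0, "twist": -32}, {"fingers": 0.45, "x": 11, "y": 81, "z": 0, "twist": -35}, {"fingers": 0.45, "x": 11, "y": 81, "z": -20, "twist": -35}, {"fingers": 0.45, "x": 11, "y": 81, "z": -30, "twist": -35}, {"fingers": 0.45, "x": 11, "y": 81, "z": -30, "twist": -35}]'

```text
time: 9.4
ee_pos: [0.5156, 0.17, 0.1476]
tcp_rot: [23.2, 89.7, 27.4]
wrist_force: [0.6, 0.3, 0.2]
opening: 0.0382
```

```bash
python3 st.py; python3 look.py z9 200 75 100 120 170 145 175 130
```

```text
t 9.4 pos [515.6 170.  147.6] head 94.23 down [ 0.005  0.002 -1.   ] q [18.2  2.8 -0.3 86.5  0.  14. ] F [0.6 0.3 0.2] T [-0.03  0.05  0.02] open 0.0382
```

View pics/z9.png

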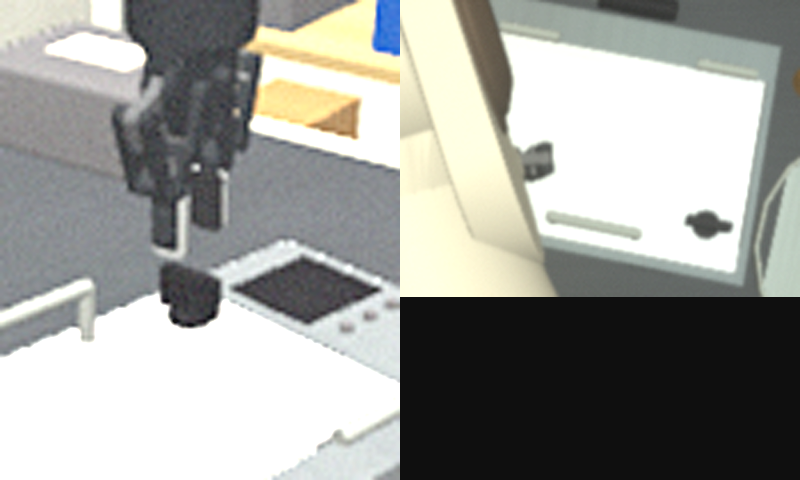

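Request:
jog_arm --deltas '[{"fingers": 0.45, "x": 0, "y": 0, "z": -12, "twist": 0}, {"fingers": 0.45, "x": 0, "y": 0, "z": -24, "twist": 0}, {"fingers": 0.45, "x": 0, "y": 0, "z": -36, "twist": 0}, {"fingers": 0.45, "x": 0, "y": 0, "z": -38, "twist": 0}, {"fingers": 0.1, "x": 0, "y": 0, "z": -38, "twist": 0}, {"fingers": 0, "x": 0, "y": 0, "z": -38, "twist": 0}, {"fingers": 0, "x": 0, "y": 0, "z": -38, "twist": 0}, {"fingers": 0, "x": 0, "y": 0, "z": -38, "twist": 0}]'

```text
time: 10.3
ee_pos: [0.5166, 0.1702, 0.1118]
tcp_rot: [17.0, 89.5, 21.2]
wrist_force: [-0.1, -1.6, -0.5]
opening: 0.0094
```

```bash
python3 st.py
```

```text
t 10.3 pos [516.6 170.2 111.8] head 94.19 down [ 0.008  0.003 -1.   ] q [18.2  2.9 -4.2 82.4  0.  14. ] F [-0.1 -1.6 -0.5] T [-0.43 -0.08 -0.07] open 0.0094
```

Request:
jog_arm --deltas '[{"fingers": 0, "x": 0, "y": 0, "z": 0, "twist": 8}, {"fingers": 0, "x": 0, "y": 0, "z": 0, "twist": 16}, {"fingers": 0, "x": 0, "y": 0, "z": 0, "twist": 24}, {"fingers": 0, "x": 0, "y": 0, "z": 0, "twist": 32}, {"fingers": 0, "x": 0, "y": 0, "z": 0, "twist": 40}]'

```text
time: 10.8
ee_pos: [0.5165, 0.1701, 0.1118]
tcp_rot: [18.5, 89.5, 63.0]
wrist_force: [0.4, -1.0, -1.8]
opening: 0.0093
```

```bash
python3 st.py
```

```text
t 10.8 pos [516.5 170.1 111.8] head 134.52 down [ 0.004  0.007 -1.   ] q [ 18.    3.   -4.1  82.6   0.3 -26.5] F [ 0.4 -1.  -1.8] T [-0.15  0.04 -0.09] open 0.0093
```

Request:
jog_arm --deltas '[{"fingers": 0, "x": 0, "y": 0, "z": 0, "twist": 8}, {"fingers": 0, "x": 0, "y": 0, "z": 0, "twist": 16}, {"fingers": 0, "x": 0, "y": 0, "z": 0, "twist": 24}, {"fingers": 0, "x": 0, "y": 0, "z": 0, "twist": 31}, {"fingers": 0, "x": 0, "y": 0, "z": 0, "twist": 35}, {"fingers": 0, "x": 0, "y": 0, "z": 0, "twist": 35}]'

```text
time: 11.4
ee_pos: [0.5165, 0.1701, 0.1118]
tcp_rot: [19.6, 89.5, 99.1]
wrist_force: [-0.3, -1.4, -2.3]
opening: 0.0093
```

```bash
python3 st.py
```

```text
t 11.4 pos [516.5 170.1 111.8] head 169.55 down [-0.001  0.008 -1.   ] q [ 18.    3.3  -3.8  82.8   0.5 -61.6] F [-0.3 -1.4 -2.3] T [-0.26  0.1  -0.21] open 0.0093
```

Request:
jog_arm --deltas '[{"fingers": 0.45, "x": 0, "y": 0, "z": 0, "twist": 0}, {"fingers": 0.45, "x": 0, "y": 0, "z": 0, "twist": 0}, {"fingers": 0.45, "x": 0, "y": 0, "z": 20, "twist": 0}, {"fingers": 0.45, "x": 0, "y": 0, "z": 45, "twist": 0}, {"fingers": 0.45, "x": 0, "y": 0, "z": 70, "twist": 0}, {"fingers": 0.45, "x": -10, "y": -25, "z": 70, "twist": 0}, {"fingers": 0.45, "x": -20, "y": -50, "z": 70, "twist": 0}, {"fingers": 0.45, "x": -30, "y": -75, "z": 70, "twist": 0}, {"fingers": 0.45, "x": -43, "y": -99, "z": 70, "twist": 0}, {"fingers": 0.45, "x": -43, "y": -99, "z": 70, "twist": 0}]'

```text
time: 12.4
ee_pos: [0.4727, 0.0693, 0.1826]
tcp_rot: [12.9, 89.5, 92.3]
wrist_force: [0.7, 0.4, 0.6]
opening: 0.0385
```

```bash
python3 st.py; python3 look.py z10 135 90 140 130 170 145 175 130
```

```text
t 12.4 pos [472.7  69.3 182.6] head 169.37 down [-0.     0.008 -1.   ] q [  8.1  -5.6  -4.7  90.8   0.5 -71.3] F [0.7 0.4 0.6] T [-0.03 -0.04  0.04] open 0.0385
```

View pics/z10.png

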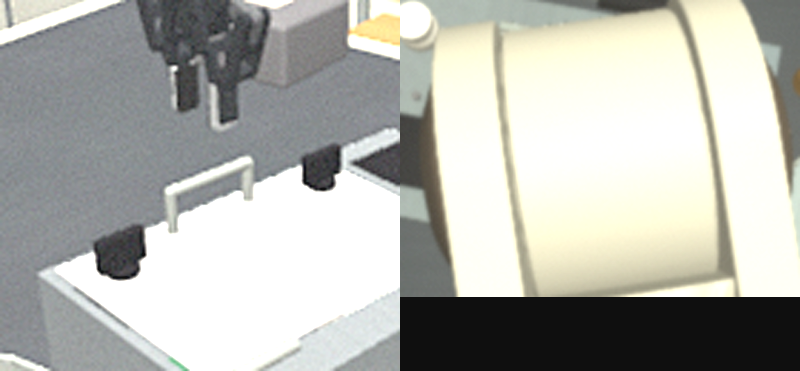

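Both wings are parallel to the bar and the fingers straddle it from above. Going down to grip the bar.

Request:
jog_arm --deltas '[{"fingers": 0.45, "x": 0, "y": 2, "z": -20, "twist": 0}, {"fingers": 0.45, "x": 0, "y": 2, "z": -40, "twist": 0}, {"fingers": 0.45, "x": 0, "y": 2, "z": -55, "twist": 0}, {"fingers": 0.45, "x": 0, "y": 2, "z": -68, "twist": 0}, {"fingers": 0.45, "x": 0, "y": 2, "z": -68, "twist": 0}, {"fingers": 0.1, "x": 0, "y": 2, "z": -68, "twist": 0}, {"fingers": 0, "x": 0, "y": 2, "z": -68, "twist": 0}, {"fingers": 0, "x": 0, "y": 2, "z": -68, "twist": 0}, {"fingers": 0, "x": 0, "y": 2, "z": -68, "twist": 0}]' --grip_force 40

```text
time: 13.4
ee_pos: [0.4733, 0.0733, 0.1152]
tcp_rot: [12.9, 89.5, 92.4]
wrist_force: [-5.0, 2.3, 2.9]
opening: 0.0084
```

```bash
python3 st.py; python3 look.py z11 135 90 140 130 170 145 175 130
```

```text
t 13.4 pos [473.3  73.3 115.2] head 169.44 down [-0.     0.009 -1.   ] q [  8.5  -5.6 -12.2  83.4   0.5 -71. ] F [-5.   2.3  2.9] T [ 0.3   1.   -0.13] open 0.0084
```

View pics/z11.png

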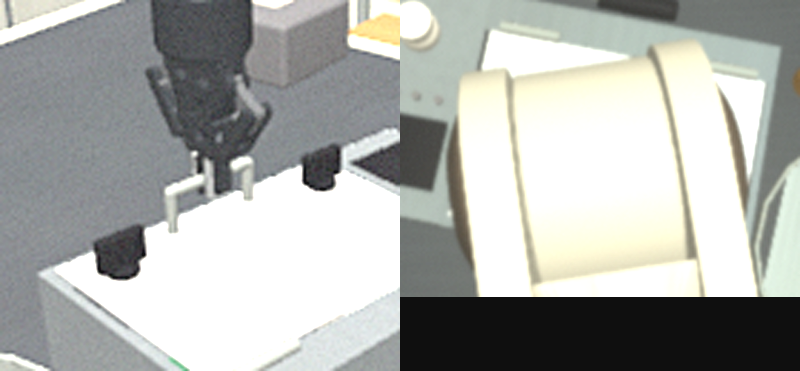

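Request:
jog_arm --deltas '[{"fingers": 0, "x": 2, "y": 0, "z": 8, "twist": 0}, {"fingers": 0, "x": 4, "y": -1, "z": 15, "twist": 0}, {"fingers": 0, "x": 6, "y": -1, "z": 23, "twist": 0}, {"fingers": 0, "x": 9, "y": -2, "z": 30, "twist": 0}, {"fingers": 0, "x": 9, "y": -2, "z": 30, "twist": 0}]'

```text
time: 14.0
ee_pos: [0.4826, 0.0714, 0.1467]
tcp_rot: [9.2, 89.4, 88.7]
wrist_force: [-4.6, 0.4, 0.7]
opening: 0.0079
```

```bash
python3 st.py; python3 look.py z12 135 90 140 130 170 145 175 130
```

```text
t 14.0 pos [482.6  71.4 146.7] head 169.44 down [ 0.    0.01 -1.  ] q [  8.1  -4.5  -7.7  86.7   0.6 -71.4] F [-4.6  0.4  0.7] T [ 0.25  1.25 -0.19] open 0.0079
```

View pics/z12.png

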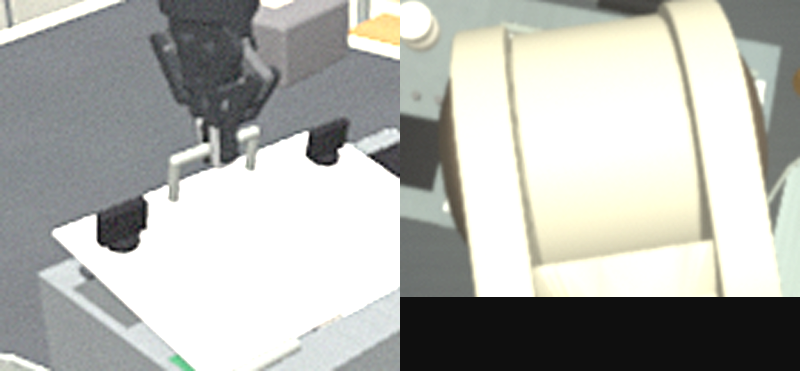

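Request:
jog_arm --deltas '[{"fingers": 0, "x": 3, "y": 0, "z": 6, "twist": 0}, {"fingers": 0, "x": 6, "y": -1, "z": 13, "twist": 0}, {"fingers": 0, "x": 10, "y": -2, "z": 20, "twist": 0}, {"fingers": 0, "x": 14, "y": -2, "z": 27, "twist": 0}, {"fingers": 0, "x": 18, "y": -3, "z": 34, "twist": 0}, {"fingers": 0, "x": 23, "y": -4, "z": 40, "twist": 0}, {"fingers": 0, "x": 28, "y": -5, "z": 46, "twist": 0}, {"fingers": 0, "x": 33, "y": -6, "z": 52, "twist": 0}, {"fingers": 0, "x": 33, "y": -6, "z": 52, "twist": 0}]'

```text
time: 15.0
ee_pos: [0.5146, 0.065, 0.2003]
tcp_rot: [16.3, 89.4, 95.7]
wrist_force: [-14.4, -2.0, 12.4]
opening: 0.0086
```

```bash
python3 st.py; python3 look.py z13 135 60 140 160 170 145 175 130
```

```text
t 15.0 pos [514.6  65.  200.3] head 169.43 down [-0.001  0.01  -1.   ] q [  6.9   0.3   2.9  92.6   0.6 -72.5] F [-14.4  -2.   12.4] T [-0.53  3.18 -0.19] open 0.0086
```

View pics/z13.png

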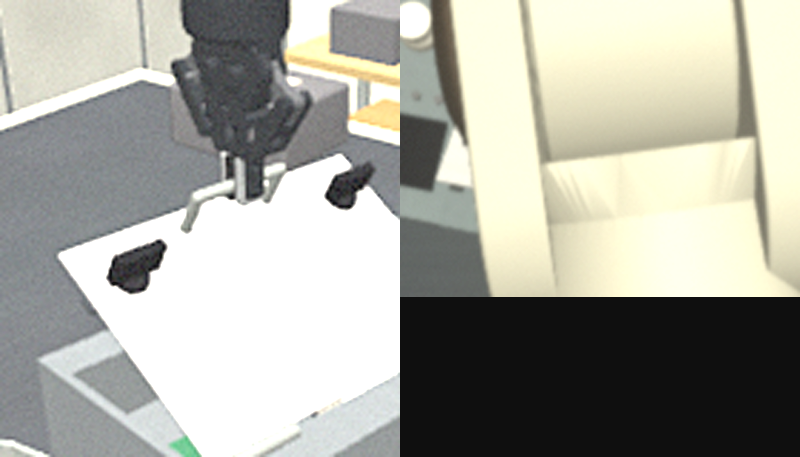

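Request:
jog_arm --deltas '[{"fingers": 0, "x": 4, "y": -1, "z": 7, "twist": 0}, {"fingers": 0, "x": 10, "y": -2, "z": 12, "twist": 0}, {"fingers": 0, "x": 16, "y": -3, "z": 17, "twist": 0}, {"fingers": 0, "x": 22, "y": -4, "z": 22, "twist": 0}, {"fingers": 0, "x": 28, "y": -5, "z": 27, "twist": 0}, {"fingers": 0, "x": 34, "y": -7, "z": 32, "twist": 0}, {"fingers": 0, "x": 34, "y": -7, "z": 32, "twist": 0}]'

```text
time: 15.8
ee_pos: [0.5499, 0.0576, 0.233]
tcp_rot: [2.4, 89.5, 81.8]
wrist_force: [1.3, -3.3, -2.8]
opening: 0.0085
```

```bash
python3 st.py; python3 look.py z14 135 40 140 180 170 145 175 130
```

```text
t 15.8 pos [549.9  57.6 233. ] head 169.4 down [ 0.001  0.009 -1.   ] q [  5.7   5.5  12.   96.3   0.5 -73.7] F [ 1.3 -3.3 -2.8] T [-0.54 -0.25 -0.14] open 0.0085
```

View pics/z14.png

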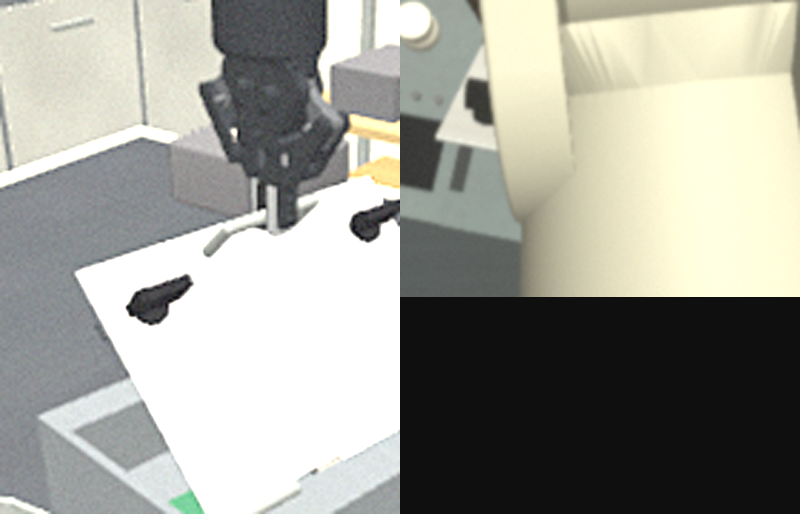

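Request:
jog_arm --deltas '[{"fingers": 0, "x": 6, "y": -1, "z": 4, "twist": 0}, {"fingers": 0, "x": 13, "y": -2, "z": 8, "twist": 0}, {"fingers": 0, "x": 20, "y": -4, "z": 12, "twist": 0}, {"fingers": 0, "x": 27, "y": -5, "z": 15, "twist": 0}, {"fingers": 0, "x": 34, "y": -6, "z": 18, "twist": 0}, {"fingers": 0, "x": 42, "y": -8, "z": 20, "twist": 0}, {"fingers": 0, "x": 42, "y": -8, "z": 20, "twist": 0}]'

```text
time: 16.6
ee_pos: [0.5923, 0.0491, 0.2548]
tcp_rot: [-13.5, 89.5, 65.9]
wrist_force: [-3.3, -5.4, 5.5]
opening: 0.008
```

```bash
python3 st.py; python3 look.py z15 135 30 160 200 170 145 175 130
```

```text
t 16.6 pos [592.3  49.1 254.8] head 169.38 down [ 0.004  0.009 -1.   ] q [  4.5  12.   21.7  99.5   0.5 -74.9] F [-3.3 -5.4  5.5] T [-1.04  0.85 -0.09] open 0.008
```

View pics/z15.png

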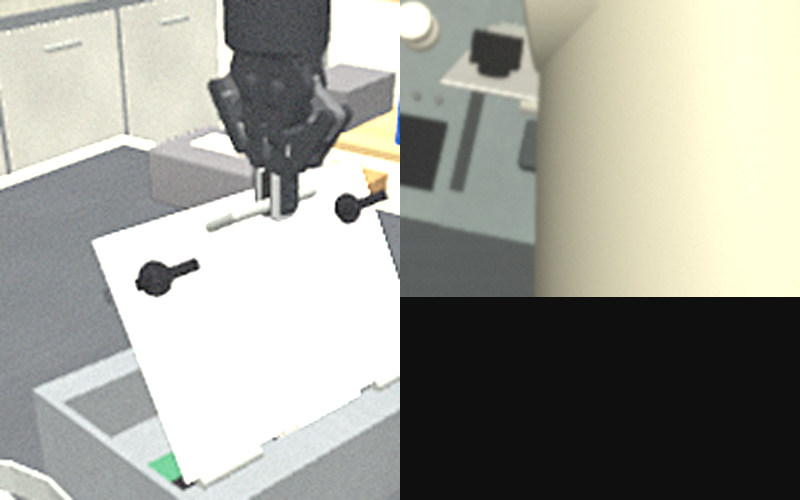

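Request:
jog_arm --deltas '[{"fingers": 0, "x": 7, "y": -2, "z": 2, "twist": 0}, {"fingers": 0, "x": 15, "y": -4, "z": 4, "twist": 0}, {"fingers": 0, "x": 22, "y": -5, "z": 6, "twist": 0}, {"fingers": 0, "x": 30, "y": -7, "z": 7, "twist": 0}, {"fingers": 0, "x": 38, "y": -9, "z": 8, "twist": 0}, {"fingers": 0, "x": 46, "y": -10, "z": 9, "twist": 0}, {"fingers": 0, "x": 46, "y": -10, "z": 9, "twist": 0}]'

```text
time: 17.4
ee_pos: [0.6399, 0.0393, 0.2651]
tcp_rot: [-30.0, 89.3, 49.4]
wrist_force: [1.2, 0.9, 3.2]
opening: 0.0083
```

```bash
python3 st.py; python3 look.py z16 135 10 160 220 170 145 175 130
```

```text
t 17.4 pos [639.9  39.3 265.1] head 169.39 down [ 0.008  0.009 -1.   ] q [  3.3  19.3  31.8 102.1   0.5 -76.1] F [1.2 0.9 3.2] T [ 0.23 -0.03 -0.15] open 0.0083
```

View pics/z16.png

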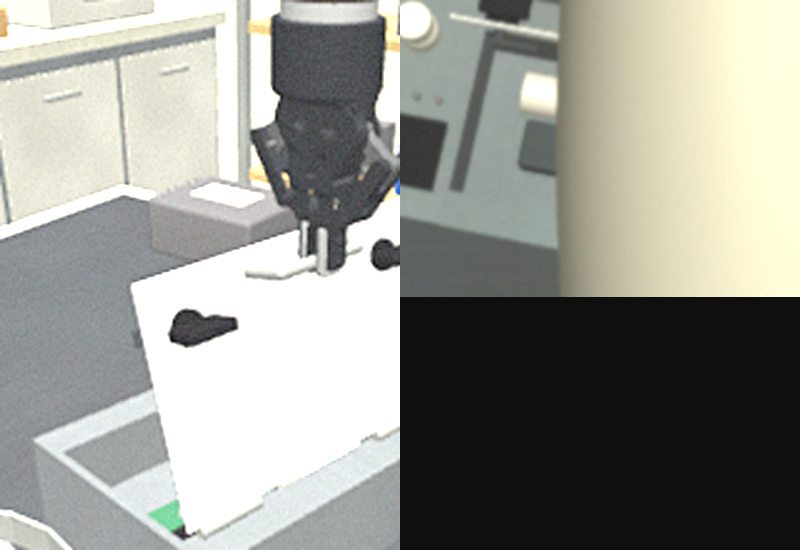

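Request:
jog_arm --deltas '[{"fingers": 0, "x": 8, "y": -2, "z": 0, "twist": 0}, {"fingers": 0, "x": 16, "y": -3, "z": 0, "twist": 0}, {"fingers": 0, "x": 24, "y": -5, "z": 0, "twist": 0}, {"fingers": 0, "x": 31, "y": -6, "z": -1, "twist": 0}, {"fingers": 0, "x": 39, "y": -8, "z": -2, "twist": 0}, {"fingers": 0, "x": 47, "y": -9, "z": -4, "twist": 0}, {"fingers": 0, "x": 47, "y": -9, "z": -4, "twist": 0}]'

```text
time: 18.2
ee_pos: [0.6882, 0.0295, 0.2609]
tcp_rot: [-40.8, 89.3, 38.6]
wrist_force: [2.4, -2.9, 1.9]
opening: 0.0083
```

```bash
python3 st.py; python3 look.py z17 135 10 160 220 170 145 175 130
```

```text
t 18.2 pos [688.2  29.5 260.9] head 169.35 down [ 0.01   0.008 -1.   ] q [  2.3  27.1  41.8 104.1   0.4 -77.1] F [ 2.4 -2.9  1.9] T [-0.63 -0.4  -0.16] open 0.0083
```

View pics/z17.png

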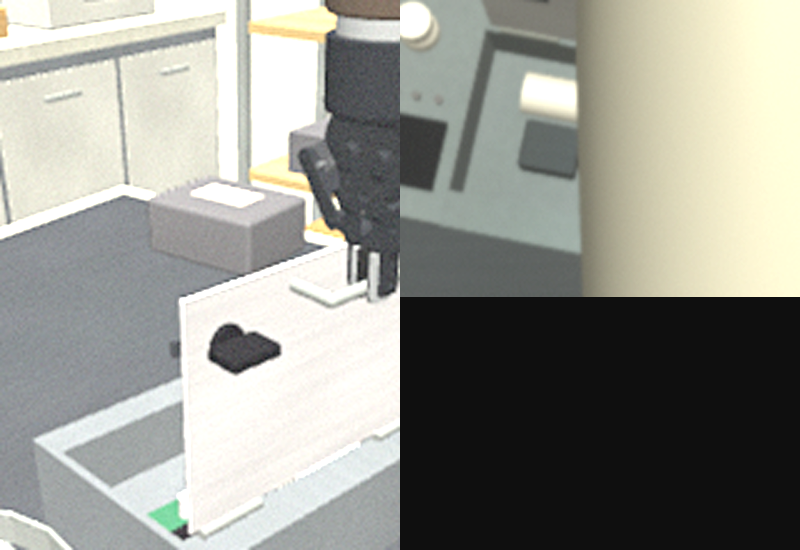

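Request:
jog_arm --deltas '[{"fingers": 0, "x": 5, "y": -1, "z": -1, "twist": 0}, {"fingers": 0, "x": 10, "y": -2, "z": -3, "twist": 0}, {"fingers": 0, "x": 15, "y": -3, "z": -4, "twist": 0}, {"fingers": 0, "x": 15, "y": -3, "z": -4, "twist": 0}, {"fingers": 0, "x": 15, "y": -3, "z": -4, "twist": 0}]'

```text
time: 18.8
ee_pos: [0.7036, 0.0264, 0.2567]
tcp_rot: [-44.1, 89.2, 35.3]
wrist_force: [2.9, -3.2, 2.0]
opening: 0.008
```

```bash
python3 st.py; python3 look.py z18 155 10 160 220 170 105 175 170
```

```text
t 18.8 pos [703.6  26.4 256.7] head 169.34 down [ 0.011  0.008 -1.   ] q [  2.   29.7  44.9 104.6   0.4 -77.4] F [ 2.9 -3.2  2. ] T [-0.53 -0.32 -0.14] open 0.008
```

View pics/z18.png

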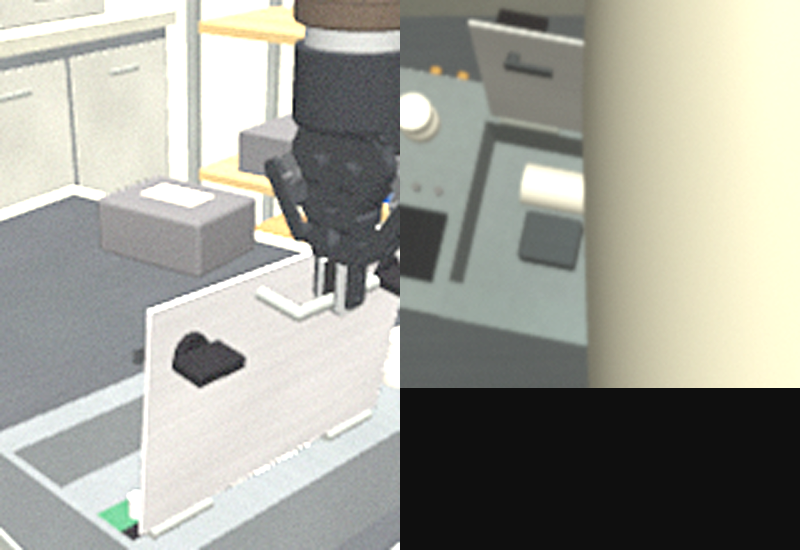

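The panel stands a little past upright. I'll open the fingers slightly and withdraw straight up.

Request:
jog_arm --deltas '[{"fingers": 0.25, "x": 0, "y": 0, "z": 0, "twist": 0}, {"fingers": 0.25, "x": 0, "y": 0, "z": 0, "twist": 0}, {"fingers": 0.25, "x": 0, "y": 0, "z": 0, "twist": 0}, {"fingers": 0.25, "x": 0, "y": 0, "z": 5, "twist": 0}, {"fingers": 0.25, "x": 0, "y": 0, "z": 12, "twist": 0}, {"fingers": 0.25, "x": 0, "y": 0, "z": 20, "twist": 0}]'

```text
time: 19.5
ee_pos: [0.7032, 0.0266, 0.2776]
tcp_rot: [-43.2, 89.2, 36.2]
wrist_force: [0.5, 0.1, 0.9]
opening: 0.0213
```

```bash
python3 st.py; python3 look.py z19 155 10 160 220 170 105 175 170
```

```text
t 19.5 pos [703.2  26.6 277.6] head 169.35 down [ 0.011  0.008 -1.   ] q [  2.   31.2  49.6 107.7   0.4 -77.4] F [0.5 0.1 0.9] T [0.04 0.04 0.  ] open 0.0213
```

View pics/z19.png

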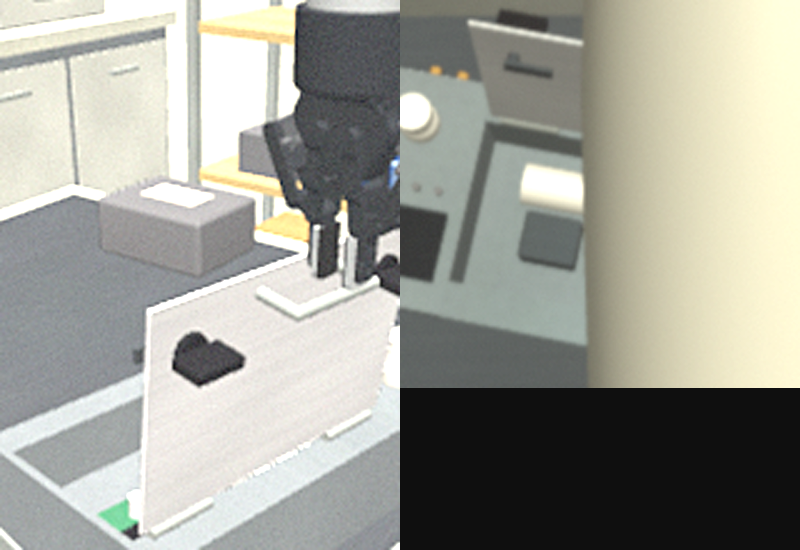

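Request:
jog_arm --deltas '[{"fingers": 0.25, "x": 0, "y": 0, "z": 15, "twist": 0}, {"fingers": 0.25, "x": 0, "y": 0, "z": 30, "twist": 0}, {"fingers": 0.25, "x": 0, "y": 0, "z": 45, "twist": 0}, {"fingers": 0.25, "x": 0, "y": 0, "z": 60, "twist": 0}, {"fingers": 0.25, "x": 0, "y": 0, "z": 60, "twist": 0}]'

```text
time: 20.1
ee_pos: [0.7025, 0.0265, 0.3347]
tcp_rot: [-22.2, 89.5, 57.1]
wrist_force: [1.3, 1.3, -1.5]
opening: 0.0213
```

```bash
python3 st.py; python3 look.py z20 155 0 160 220 170 105 175 170
```

```text
t 20.1 pos [702.5  26.5 334.7] head 169.35 down [ 0.005  0.008 -1.   ] q [  2.   40.2  70.5 120.    0.4 -77.4] F [ 1.3  1.3 -1.5] T [-0.03 -0.07  0.02] open 0.0213
```

View pics/z20.png

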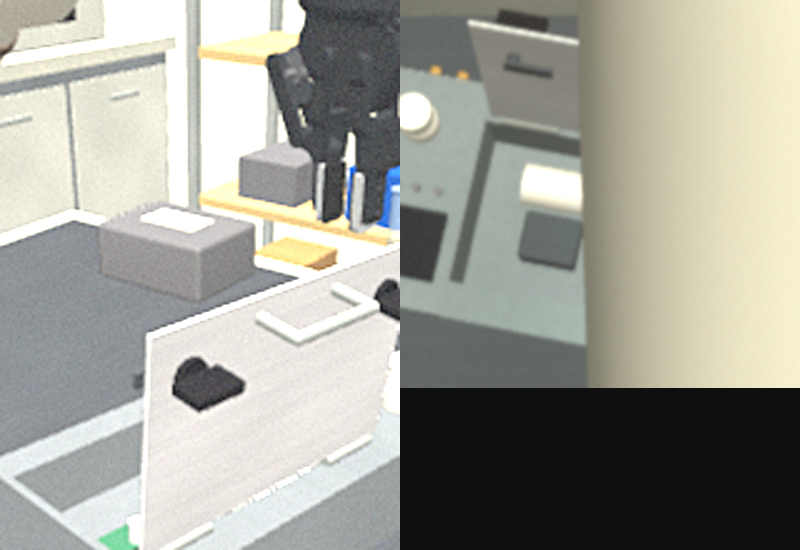

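Joint 3 is close to its limit, so no higher. The tips clear the panel's edge, so I'll retreat horizontally.

Request:
jog_arm --deltas '[{"fingers": 0.25, "x": -15, "y": 0, "z": -1, "twist": 0}, {"fingers": 0.25, "x": -35, "y": 0, "z": -1, "twist": 0}, {"fingers": 0.25, "x": -65, "y": 0, "z": 0, "twist": 0}, {"fingers": 0.25, "x": -100, "y": 0, "z": 0, "twist": 0}, {"fingers": 0.25, "x": -140, "y": -20, "z": 0, "twist": 0}, {"fingers": 0.25, "x": -180, "y": -50, "z": 0, "twist": 0}, {"fingers": 0.25, "x": -220, "y": -80, "z": 0, "twist": 0}, {"fingers": 0.25, "x": -260, "y": -110, "z": 0, "twist": 0}, {"fingers": 0.25, "x": -280, "y": -150, "z": 0, "twist": 0}, {"fingers": 0.25, "x": -300, "y": -190, "z": 0, "twist": 0}]'

```text
time: 21.2
ee_pos: [0.4029, -0.1645, 0.3401]
tcp_rot: [-63.6, 88.8, 15.8]
wrist_force: [0.9, -0.7, -0.2]
opening: 0.0212
```

Request:
jog_arm --deltas '[{"fingers": 0.25, "x": 0, "y": -40, "z": 0, "twist": 0}, {"fingers": 0.25, "x": -20, "y": -80, "z": 0, "twist": 0}, {"fingers": 0.25, "x": -40, "y": -120, "z": 0, "twist": 0}, {"fingers": 0.25, "x": -50, "y": -160, "z": 0, "twist": 0}, {"fingers": 0.25, "x": -50, "y": -160, "z": 0, "twist": 0}, {"fingers": 0.25, "x": -50, "y": -160, "z": 0, "twist": 0}]'

```text
time: 21.8
ee_pos: [0.3528, -0.3254, 0.341]
tcp_rot: [-69.6, 88.7, 9.7]
wrist_force: [0.2, -0.1, -0.3]
opening: 0.022
```

```bash
python3 st.py; python3 look.py z21 85 50 270 260 110 85 270 230
```

```text
t 21.8 pos [ 352.8 -325.4  341. ] head 169.28 down [ 0.022  0.004 -1.   ] q [ -43.3   -0.8   17.9  107.9    1.  -122.6] F [ 0.2 -0.1 -0.3] T [-0.01 -0.01 -0.04] open 0.022
```

View pics/z21.png

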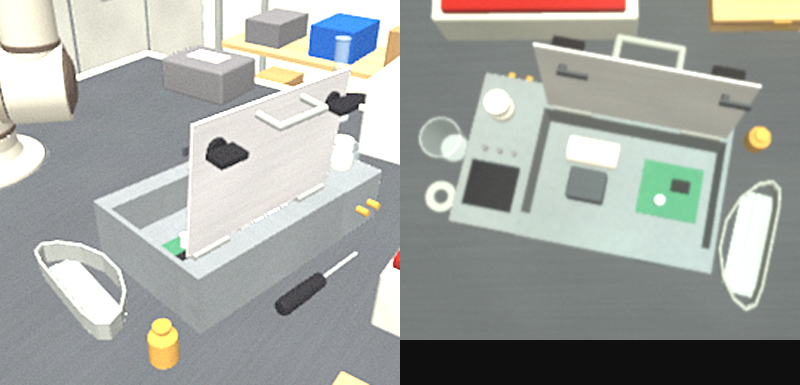

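```bash
python3 - <<'E'
from h import *
s=pickle.load(open("scene_z21.pkl","rb"));t=pickle.load(open("top_z21.pkl","rb"))
f=400/270
S=lambda u,v:(85+u/f,50+v/f); T=lambda u,v:(110+(u-400)/f,85+v/f)
hinge=np.array([.474,.071,.103])+.178*np.array([.983,-.182,0])
for a,b in(((191,127),(758,86)),((349,72),(536,45))):
    X,e=tri(s,S(*a),t,T(*b)); d=(X-hinge)@[.983,-.182,0]; print(X.round(3),np.round(e,1),'lean deg',90+np.degrees(np.arctan2(d,X[2]-.103)))
t0=pickle.load(open("top0.pkl","rb"))["image"].astype(int); d=np.abs(t0-t["image"]).max(2)
for n,(x,y) in dict(dish=(347,250),jar=(176,155),driver=(265,145),collar=(137,218),weight=(352,178),beaker=(138,178)).items(): print(n,np.percentile(d[y-15:y+15,x-12:x+12],[50,90]))
E
```

```text
[ 0.64  -0.104  0.293] [0.8 0.7] lean deg 95.21929757801603
[0.696 0.165 0.29 ] [0.1 0.1] lean deg 97.21990799523545
dish [12. 13.]
jar [11. 13.]
driver [36.  66.1]
collar [ 9. 13.]
weight [ 6. 14.]
beaker [ 9. 12.]
```

The panel leans at 95–97°. The bystanders are unchanged; the "driver" patch is only hidden by the panel, and the scene view shows it in place. Handing in.

```bash
python3 - <<'E'
from workcell import ticket
print(ticket.job_done())
E
```

```text
the job is handed in; nothing more can be done
None
```

I turned both fasteners counter-clockwise to their stops while the panel was still shut. Then I lifted the panel by its bar, swung it past upright, let go and moved the arm clear. I handed the job in at about 22 s; no verdict was reported.

**Last checks**
- **Panel:** it stays open by itself. Its top corners, measured in two views, put it at about 95–97° (1.45 rad is 83°).
- **Fasteners:** both wings lie parallel to the panel's edge in the pictures. I turned each by the full angle and felt rising resistance at the end, as expected at the stop.
- **Robot:** it touches nothing, and the wrist force is close to zero.
- **Other things on the table:** the dish, jar, collar, weight and beaker look unchanged between the first and last top view. The screwdriver's patch in that view did differ, because the opened panel now covers it. I only judged the screwdriver by eye in the scene view, where it appears in place.

**What disagreed**
- **Height offset:** the fingertips were about 27 mm higher than the reported arm position and stated finger length imply. My first grasp closed on air above the right wing. I then touched the wing's top gently (23 N) to measure the offset and used it for every later grasp.
- **Lifting arc:** the path drifted up to about 6 mm from the one I had worked out. I corrected it as I went, with wrist forces staying under about 20 N.

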